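# Take the gear temperature of a cabinet light at its marked spot

### The arm

A 6-joint arm with a two-finger parallel gripper is mounted at the origin on a cart in front of the work surface, level with it; the furniture and walls round the work are solid. World frame = base frame: x ahead of the robot, y to its left, z up, the work surface at z = 0. Lengths are in m, angles in degrees, forces in N, time in s.
With the tool pointing down it reaches from about 0.325 to 1 m from the base axis. Payload 5.1 kg.
Tool frame: the origin (TCP) lies between the finger pads; the fingertips stand robot.finger_overhang ahead of it and the grasp point (between the pads) lies 8 mm behind it (robot.finger_overhang is the distance from the TCP to the fingertips, in m); z points along the fingers, y is the line along which they close (so a half turn about z gives the same grasp; the last joint's range is limited). The gripper opens to 85 mm and grips with 20 to 120 N. Pads are 22 mm wide; open, the fingers measure 114 mm over their backs; the gripper's body (76 mm by 85 mm) begins 54 mm behind the grasp point. The pads swing forward as they close: fully open they stand 13 mm farther back than shut.
Start: joints at [-71.138, 7.093, 94.555, -0, 78.352, -4.733], TCP at [0.26, -0.596, 0.242] pointing down, gripper open.
Joint ranges: [-149.61, 149.61], [-58.7, 133.49], [1.44, 155.28], [-77.14, 257.14], [18.33, 153.61], [-166.67, 166.67]. Speed limits (degrees/s): [147.25, 147.25, 180, 180, 180, 180].

### API

Orientations are given as [roll, pitch, yaw] about the fixed x, y, z axes, in that order (R = Rz(yaw) Ry(pitch) Rx(roll)).
In Python, from rig import robot gives the robot as it stands.
- The arm moves only by the tool servo_tool, never from a script. Its argument "targets" is a list that holds one entry, the list of rows, each a list of 4 numbers: the shift along the tool's x, y, z in mm, then the turn about the tool's z in degrees. A call has 1 to 8 rows; each row shifts and turns the commanded pose from where the row before left it, along the tool's axes as they then stand; what a row does not reach is not made up. A row lasts 1/10 s, in which the tool goes at most 50 mm and 8.59 degrees, less where a joint would pass 70% of its speed; a pose out of reach is approached as far as the arm can. A call with a gripper value outside its range is refused whole. "fingers" is the finger opening in mm, from 0 to 85.4, set as the call begins (left out, the last holds). The fingers move at their own pace and stop on an object; the grip force is fixed at half the most. Time passes only in rows, so rows that do not move let the fingers close. It gives the time, the measured TCP pose, the force, the opening and the grip force at its end, in the units of the state.
- robot.sense(): the state, without advancing time (a new reading comes with each control period).
- robot.get_image(name): name is "scene" or "top" or "wrist"; returns the picture (420x560x3 uint8, red, green, blue); there is no depth.
- robot.get_calibration(name): a dict with "fx", "fy", "cx", "cy" (pixels), "k1" (the pictures are not rectified: a ray, as slopes to the right and down, at radius r is drawn at 1 + k1 r^2 times it, then the intrinsics apply), "position" and "attitude" of the camera in the world. Camera axes: x right, y up, looking along -z (the intrinsics and any distortion apply to the point x, -y, -z); pixel columns grow to the right and rows downward; lengths in m; the calibration is good to about 2 mm. A picture is of the moment at which its call begins: read the wrist's pose just before it. get_calibration takes no time and is no camera call; for the wrist camera it gives the pose at the moment of the call.
- robot.sign_off(): hands the job in; it is judged then, once.
Trained networks look in the newest picture that a camera, given by its name, has taken for a name from the list of things; names that differ only in an ending like _2 or _b are one class to them, and where a whole thing is asked for, a point or a joint stands for the part that bears it (a point fixed in the world has none). Each returns a list of dicts, best first, with "confidence" (0 to 1); they miss things now and then, are a little off and sometimes report something else, mostly with a low value. They report only what shows in the picture. A call takes as long as a camera call. They do not tell look-alikes from the thing itself.
- robot.masks_of(camera, name): "pixels" (420x560 bool, what is visible of it) and "pixel" ([column, row] in pixels, amid what is visible of it).
- robot.landmark_of(camera, name): "pixel" ([column, row] in pixels: a listed point, or the origin of a listed thing).
The state is a dict: "time_s": time; "qpos": joint angles; "joint_velocities": joint speeds; "tau": joint torques, N m; "tool_pos": TCP position; "tool_rot": TCP orientation; "contact_force": force on the tool from outside, world axes, zero at the start; "torque": the same for the moment, N m; "grip_width": opening from 0.0 (shut) to 1.0 (fully open); "grip_force": force on a finger pad.
Only numpy, scipy, OpenCV 4.12 (cv2) and the standard library are available. Lean on these libraries where they do the work, as an engineer would, in place of code of your own. Each camera call takes 0.05 s, during which the arm holds its last target. There are 200 camera calls.

### The job

Check how warm the control gear of the wedge-shaped cabinet light runs: lift its lid off and lay it flat, grip up, on the bare worktop without dropping it. Then take the thermometer out of its stand and hold its sprung tip on the circle marked on the gear, square to the sloping face (not upright) and lightly, the tip pushed in about half-way. Keep it there for at least two seconds without leaning it on the tray, leave the other things on the worktop alone, and finish still holding it so.

Things in the scene. Friction and masses are not known exactly. Their poses are not given: they have to be found in the camera images.
- light: White wedge-shaped cordless light, fixed to the worktop: open tray 120 x 200 mm, 44 mm deep, walls 4 mm, its top sloping 15 degrees, low edge (44 mm high; far edge 75 mm) towards the robot. Inside: control gear on the low side, two cells on the high side. Origin on the worktop; x level, towards the high edge, y along its length, z up; rim plane's middle at (-0.0114, 0, 0.0600).
- lid: Loose white lid on the tray's rim, 0.12 to 0.21 kg, plate 122 x 202 x 4 mm. Origin: middle of the plate's underside; z square to the plate, up; y along its length. A 5 mm deep lip under it sits in the tray with 1.5 mm play: it lifts off square to the slope. Starts tilted 15 degrees; flat on the worktop it stands on the lip, origin 5 mm up.
- lid_grip (a point): Middle of the lid's grip, 20 mm above the plate's underside; axes as the lid's. The grip is a solid upright rib in the lid's middle, 68 mm long along the lid's y, 13 mm thick along its x (take it across this), its top 30 mm above the plate's underside.
- gear: Control gear fixed in the tray, up to 25 mm either way along it: grey case 58 x 92 mm, fins on one part, a smooth raised aluminium land on the other. Origin on the worktop beneath; axes as the light's (x and y level). The worktop to the left of the light (y 0.2 to 0.42, x 0.33 to 0.50) is bare; wall cabinets hang 0.46 m above the worktop beyond x = 0.6: keep the wrist clear of them.
- spot (a point): Middle of the marked spot: a thin printed circle 16 mm across with a dot in it, on the gear's smooth land (54 x 36 mm), 26 mm below the rim plane and 21 mm from the tray's middle line towards the low side. z points out of the face, square to it (leaning 15 degrees from vertical, towards the low edge), y along the light's length. Hidden while the lid is on.
- thermometer: Surface thermometer standing in the stand, loose, under 0.1 kg, 150 mm long. Origin: free end of its sprung tip; z from tip to head. Tip disc 7 mm across, bare for 10 mm; steel stem 9 mm thick at 10 to 60 mm; grey body at 60 to 150 mm, 24 mm along x by 18 along y, display on -x, clip on +x (no obstacle): take it across y about 115 mm from the tip. In the stand the tip is 12 mm above the worktop.
- probe_tip (a joint): How far the thermometer's sprung tip is pushed in, in m: 0 free, 0.008 the end of travel. Spring: 0.4 N to start, 1.8 N at 4 mm, 3.2 N at 8 mm.
- tip (a point): Middle of the thermometer's tip face; axes as the thermometer's.
- stand: Round black bench stand, fixed: foot 72 mm across, tube 38 mm across, 72 mm high, 13 mm bore in which the stem hangs (lift it at least 75 mm straight up); the thermometer's body rests on its top. Origin on the worktop under its middle.
- tape_roll: roll of green masking tape lying flat, 104x105 mm, 24 mm high; bystander
- screwdriver: screwdriver with a red handle, 191 mm long, lying at the back left; bystander
- bulb: white LED bulb lying on its side, 60x98x62 mm, behind the light; bystander
- chalk_line: orange chalk-line reel, 44x74x31 mm, far right; bystander
- tape_measure: yellow tape measure, 43x80x60 mm, behind the light to the left; bystander
There are look-alikes about, which are no part of the job. Leave any brown look-alike of the lid alone.

How it is judged:
By the outcome, as a careful person would: the job done as asked, in the order asked, and still so for the second after the job is handed in, while the arm keeps its last pose, push and grip.
It also fails if it takes over 64 s, if anything falls off the work surface, if the arm or the gripper's body presses on something with over 40 N, if the wrist force passes 120 N, or if a joint passes its speed limit or range.

## Working session

There is one attempt and no reset: what is moved stays moved. The work goes in short steps, Python scripts to look and compute and a tool call to move; the robot and the scene stay as the last step left them, time stands still between calls to the robot, and variables do not carry over. Pictures are saved under pics/ and viewed, at most 10 in all, crops included, and the job is handed in when it is done.

Besides the shell and the picture viewer there is one more tool, called by a JSON object that holds its "method" and its "body", one argument or row to a line. servo_tool: Moves the arm, as the interface text tells. Its arguments: {"type":"object","properties":{"targets":{"type":"array","items":{"type":"array","items":{"type":"array","items":{"type":"number"}}}},"fingers":{"type":"number"}},"required":["targets"]}

```bash
ls; mkdir -p pics; cat > h.py <<'E'
import numpy as np, cv2
from scipy.spatial.transform import Rotation as R
from rig import robot
def rot(a): 
    a=np.array(a)
    return a if a.shape==(3,3) else R.from_euler('xyz',a,degrees=True).as_matrix()
def ray(cal,px):
    k=np.array([[cal['fx'],0,cal['cx']],[0,cal['fy'],cal['cy']],[0,0,1.]])
    u=cv2.undistortPoints(np.array([[px]],float),k,np.array([cal['k1'],0,0,0]))[0,0]
    return np.array(cal['position']),rot(cal['attitude'])@np.array([u[0],-u[1],-1])
def atz(cal,px,z):
    p,d=ray(cal,px); return p+d*(z-p[2])/d[2]
def proj(cal,P):
    c=rot(cal['attitude']).T@(np.array(P)-cal['position']); x,y=c[0]/-c[2],-c[1]/-c[2]
    f=1+cal['k1']*(x*x+y*y); return np.array([cal['fx']*x*f+cal['cx'],cal['fy']*y*f+cal['cy']])
def save(n,f): cv2.imwrite(f,cv2.cvtColor(n,cv2.COLOR_RGB2BGR))
def tri(rs):
    A=0;b=0
    for p,d in rs:
        d=d/np.linalg.norm(d);M=np.eye(3)-np.outer(d,d);A=A+M;b=b+M@p
    return np.linalg.solve(A,b)
E
python3 - <<'E'
from h import *
a=robot.get_image('scene');b=robot.get_image('top')
save(a,'pics/scene0.png');save(b,'pics/top0.png')
print(robot.finger_overhang)
print(robot.sense())
for c in('scene','top'):
    print(robot.get_calibration(c))
    for n in('light','lid','lid_grip','thermometer','stand','tip'):
        for m in robot.landmark_of(c,n): print(c,n,np.round(m['pixel'],1),round(m['confidence'],2),np.round(atz(robot.get_calibration(c),m['pixel'],0),3))
E
```

```text
pics
0.011
{'time_s': 0.1, 'qpos': array([-7.11375943e+01,  7.13080236e+00,  9.46271274e+01, -1.61290712e-03,
        7.83539703e+01, -4.73313995e+00]), 'joint_velocities': array([ 0.09124403, -0.06326908, -0.08768932, -0.07735353, -0.04846617,
       -0.06498037]), 'tau': array([ 8.48792170e-04, -4.24933469e+01, -3.66653824e+01, -1.56506667e-04,
        3.86478685e-03,  1.22880575e-06]), 'tool_pos': array([ 0.2599643 , -0.59515293,  0.24115518]), 'tool_rot': array([-1.79888351e+02, -7.65974423e-03,  2.35958653e+01]), 'contact_force': array([-0.36868765,  0.23242353,  0.52890075]), 'torque': array([ 0.02443591, -0.04228088,  0.04576269]), 'grip_force': 0.0, 'grip_width': 0.999599635126789}
{'fx': 535.9781704696384, 'fy': 535.9781704696384, 'cx': 285.9856428219315, 'cy': 205.18509560652654, 'k1': -0.17455880821894842, 'position': array([-0.52166555, -0.71120935,  0.90939764]), 'attitude': array([ 55.72075088,  -1.2165647 , -54.59554283])}
scene light [305.3 225.1] 0.94 [ 0.528 -0.057  0.   ]
scene lid [125.7 218.8] 0.97 [ 0.237  0.378 -0.   ]
scene lid [306.1 210. ] 0.65 [ 0.593 -0.016  0.   ]
scene lid_grip [123.9 220.5] 0.78 [0.228 0.376 0.   ]
scene lid_grip [302.5 208.3] 0.69 [ 0.594 -0.003  0.   ]
scene stand [410.9 286.4] 0.63 [ 0.472 -0.414  0.   ]
scene stand [199.8 165.5] 0.31 [0.595 0.416 0.   ]
{'fx': 488.40657831078374, 'fy': 488.40657831078374, 'cx': 275.934654615859, 'cy': 211.29483949654156, 'k1': 0.022396101527820227, 'position': array([ 0.19656298, -0.02563944,  1.57146003]), 'attitude': array([  9.77950114,   0.11333942, -91.04061013])}
top lid [285.  194.3] 0.69 [ 0.524 -0.058  0.   ]
top lid [151.2 292.2] 0.64 [0.215 0.373 0.   ]
top lid_grip [286.6 191.1] 0.68 [ 0.534 -0.064  0.   ]
top lid_grip [156.6 292.3] 0.68 [0.214 0.355 0.   ]
top lid_grip [144.3 180.8] 0.5 [0.577 0.405 0.   ]
top thermometer [393.9 207.9] 0.52 [ 0.472 -0.413  0.   ]
top stand [394.1 206.3] 0.89 [ 0.477 -0.413  0.   ]
```

View pics/scene0.png

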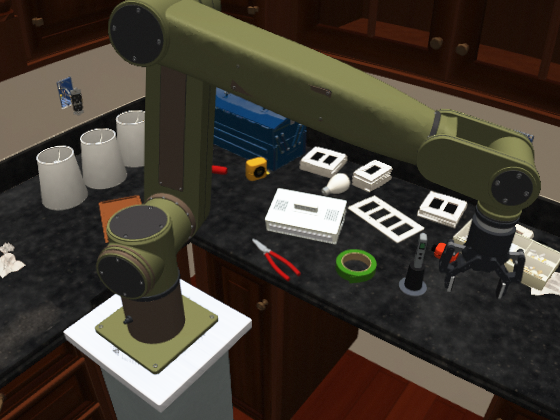

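View pics/top0.png

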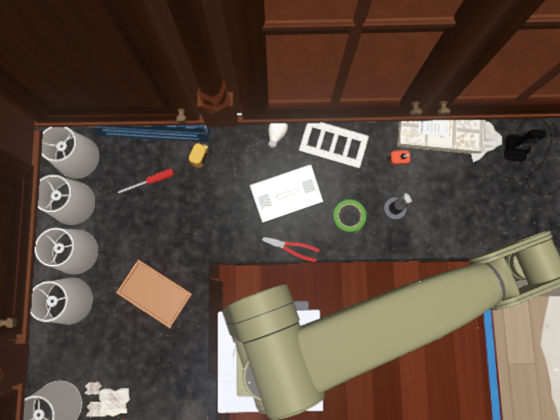

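The top view shows the white light with its lid at about (286,193) and the thermometer in its stand at (396,207). The brown look-alike is at (153,293). The tool can't be commanded to tilt, so the rib will have to level itself in the grip. I'll set the thermometer's lean by pivoting it in the stand's bore.

```bash
cat >> h.py <<'E'
from scipy.optimize import least_squares
def lidpts(x,y,yaw,dz=0.004):
    c,s=np.cos(yaw),np.sin(yaw);Rz=np.array([[c,-s,0],[s,c,0],[0,0,1]]);Ry=R.from_euler('y',-15,degrees=True).as_matrix()
    o=np.array([-.0114,0,.06])
    q=[[a*.061,b*.101,dz] for a,b in((-1,-1),(-1,1),(1,1),(1,-1))]
    return [Rz@(o+Ry@np.array(v))+[x,y,0] for v in q]
E
python3 - <<'E'
from h import *
data=[];rs=[]
for c,pt in(('scene',(305,210)),('top',(286,193))):
    robot.get_image(c);cal=robot.get_calibration(c)
    for m in robot.masks_of(c,'lid'):
        if np.hypot(*(np.array(m['pixel'])-pt))<20:
            k=max(cv2.findContours(m['pixels'].astype('uint8'),0,1)[0],key=cv2.contourArea)
            h=cv2.convexHull(k)[:,0].astype(float); data.append((cal,h));print(c,m['confidence'],m['pixels'].sum(),cv2.minAreaRect(k));break
    print([(n['pixel'],n['confidence']) for n in robot.masks_of(c,'thermometer')])
def res(p,only=None):
    o=[]
    for i,(cal,h) in enumerate(data):
        if only is not None and i!=only: continue
        q=np.array([proj(cal,v) for v in lidpts(*p)],np.float32)
        q=cv2.convexHull(q)
        o+=[cv2.pointPolygonTest(q,(float(a),float(b)),True) for a,b in h]
        hh=h.astype(np.float32).reshape(-1,1,2)
        for j in range(4):
            for t in np.linspace(0,1,6): 
                v=q[j,0]*(1-t)+q[(j+1)%4,0]*t
                o.append(cv2.pointPolygonTest(hh,(float(v[0]),float(v[1])),True))
    return np.array(o)
for only in(None,0,1):
  for y0 in(-.2,.25):
    r=least_squares(res,[.52,-.05,y0],loss='soft_l1',diff_step=1e-3,kwargs=dict(only=only));print(only,r.x,np.degrees(r.x[2]),r.cost)
r=[]
for c,n,p in(('scene','stand',(410,286)),('top','stand',(394,206))):
    l=[m for m in robot.landmark_of(c,n) if np.hypot(*(np.array(m['pixel'])-p))<20]
    if l:print(c,atz(robot.get_calibration(c),l[0]['pixel'],0))
E
```

```text
scene 0.88 2447 ((304.8753662109375, 210.20648193359375), (74.86610412597656, 35.737239837646484), 11.821487426757812)
[([420.7, 253.0], 0.79)]
top 0.86 2474 ((285.80975341796875, 193.23667907714844), (39.13513946533203, 64.02703094482422), 71.07535552978516)
[([403.7, 200.1], 0.62)]
None [ 0.52513766 -0.05777574  0.32101215] 18.392641527585475 22.11922182246627
None [ 0.52513775 -0.05777537  0.32103636] 18.394028687339304 22.11920360945643
0 [ 0.52340959 -0.06067992  0.31133055] 17.837926482474604 8.137644224597986
0 [ 0.52359001 -0.06057259  0.30847654] 17.674403775937595 8.187564848468803
1 [ 0.52527771 -0.05567527  0.32368369] 18.54570944331533 4.7848252248027805
1 [ 0.52527778 -0.05567533  0.3236909 ] 18.546122313458778 4.784812735636496
scene [ 0.46353922 -0.40983525  0.        ]
top [ 0.46787966 -0.41392623  0.        ]
```

```bash
cat >> h.py <<'E'
def plan(x,y,z,yaw=None,step=45,cur=None):
    s=robot.sense();p=np.array(s['tool_pos'])*1000;y0=s['tool_rot'][2]
    yaw=y0 if yaw is None else yaw
    t=-((yaw-y0+180)%360-180); d=np.array([x,y,z])*1000-p
    n=max(1,int(np.ceil(max(np.linalg.norm(d)/step,abs(t)/8))));rows=[]
    pos=p.copy();ang=y0;tgt=np.array([x,y,z])*1000
    for i in range(n):
        w=(tgt-pos)/(n-i);a=np.radians(ang);tt=round((t-(y0-ang))/(n-i),1)
        ex=np.array([np.cos(a),np.sin(a),0]);ey=np.array([np.sin(a),-np.cos(a),0])
        r=[round(w@ex,1),round(w@ey,1),round(-w[2],1)]
        pos=pos+ex*r[0]+ey*r[1];pos[2]-=r[2];ang-=tt;rows.append(r+[tt])
    for i in range(0,n,8):print(rows[i:i+8])
    return rows
def st():
    s=robot.sense();print(round(s['time_s'],2),np.round(s['tool_pos'],4),np.round(s['tool_rot'],2),'F',np.round(s['contact_force'],1),'w',round(s['grip_width']*85.4,1),'g',round(s['grip_force'],1))
E
python3 -c "
from h import *
plan(.49,-.06,.25,108.4)"
```

```text
[[np.float64(32.7), np.float64(-30.7), np.float64(-0.6), np.float64(-6.5)], [np.float64(36.0), np.float64(-26.8), np.float64(-0.6), np.float64(-6.5)], [np.float64(38.8), np.float64(-22.5), np.float64(-0.6), np.float64(-6.5)], [np.float64(41.1), np.float64(-18.0), np.float64(-0.6), np.float64(-6.5)], [np.float64(42.8), np.float64(-13.3), np.float64(-0.6), np.float64(-6.5)], [np.float64(44.1), np.float64(-8.3), np.float64(-0.6), np.float64(-6.5)], [np.float64(44.7), np.float64(-3.3), np.float64(-0.6), np.float64(-6.5)], [np.float64(44.8), np.float64(1.8), np.float64(-0.6), np.float64(-6.6)]]
[[np.float64(44.3), np.float64(6.9), np.float64(-0.6), np.float64(-6.5)], [np.float64(43.2), np.float64(11.9), np.float64(-0.6), np.float64(-6.6)], [np.float64(41.5), np.float64(16.8), np.float64(-0.5), np.float64(-6.5)], [np.float64(39.4), np.float64(21.4), np.float64(-0.6), np.float64(-6.6)], [np.float64(36.7), np.float64(25.8), np.float64(-0.5), np.float64(-6.5)]]
```

{"method": "servo_tool", "body": {
  "targets": [
    [[33,-31,0,-6.5],[36,-27,0,-6.5],[39,-22,0,-6.5],[41,-18,0,-6.5],[43,-13,0,-6.5],[44,-8,0,-6.5],[45,-3,0,-6.5],[45,2,0,-6.5]]
  ]
}}

```text
time_s: 1.9
tool_pos: [0.4037, -0.2641, 0.2426]
tool_rot: [179.9, 0.0, 75.8]
contact_force: [-0.1, 0.1, -0.6]
grip_width: 0.998
grip_force: 0.0
```

{"method": "servo_tool", "body": {
  "targets": [
    [[44,7,-1,-6.5],[43,12,-1,-6.5],[41,17,-1,-6.5],[39,21,-1,-6.6],[37,26,-1,-6.6],[0,0,0,0],[0,0,0,0]]
  ]
}}

```text
time_s: 2.6
tool_pos: [0.4923, -0.0603, 0.2474]
tool_rot: [-180.0, 0.0, 108.4]
contact_force: [0.7, 0.9, 1.4]
grip_width: 1.0
grip_force: 0.0
```

```bash
sed -i 's/r=\[round(w@ex,1),round(w@ey,1),round(-w\[2\],1)\]/r=[float(round(w@ex,1)),float(round(w@ey,1)),float(round(-w[2],1))]/; s/tt=round(\(.*\),1)$/tt=float(round(\1,1))/' h.py
python3 - <<'E'
from h import *
st()
cal=robot.get_calibration('wrist');a=robot.get_image('wrist');save(a,'pics/w1.png');print(cal)
for n in('lid','lid_grip'):
    for m in robot.landmark_of('wrist',n):print(n,m['pixel'],m['confidence'],atz(cal,m['pixel'],.060 if n=='lid' else .0793))
print(proj(cal,[.509,-.063,.0793]))
E
```

```text
2.6 [ 0.4923 -0.0603  0.2474] [-1.7998e+02  2.0000e-02  1.0840e+02] F [0.7 0.9 1.4] w 85.4 g 0.0
{'fx': 309.6576477792758, 'fy': 309.6576477792758, 'cx': 282.706300916517, 'cy': 213.2742791391979, 'k1': -0.035327757314210236, 'position': array([0.46749972, 0.01593391, 0.37900213]), 'attitude': array([-1.82092115e+01, -9.49868348e-03,  1.83745753e+01])}
lid [302.4, 202.8] 0.84 [ 0.51695081 -0.06575435  0.06      ]
lid_grip [295.9, 203.5] 0.75 [ 0.50798198 -0.06357257  0.0793    ]
[297.0399286  203.28831256]
```

View pics/w1.png

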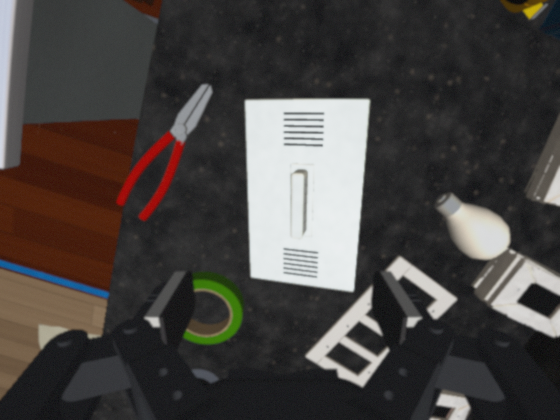

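```bash
python3 - <<'E'
from h import *
cal=robot.get_calibration('wrist')
# rib top corner edges predicted for several yaws
for v in lidpts(.525,-.058,np.radians(18.4)): print(proj(cal,v).round(1))
plan(.509,-.063,.10,108.4)
E
```

```text
[250.7 275.6]
[243.4  97.3]
[368.7  95.4]
[353.9 289.3]
[[-1.5, 4.0, 36.8, -0.1], [-1.6, 4.0, 36.8, -0.0], [-1.5, 4.0, 36.8, -0.1], [-1.6, 4.0, 36.8, -0.0]]
```

The wrist view shows the lid's corners at about (250,275), (246,99), (369,98) and (354,290), with the rib at (299,203). This is within 3 px of what my pose predicts.

{"method": "servo_tool", "body": {
  "targets": [
    [[-1.5,4,37,0],[-1.5,4,37,0],[-1.5,4,37,0],[-1.5,4,37,0],[0,0,6,0],[0,0,6,0],[0,0,3,0],[0,0,0,0]]
  ],
  "fingers": 32
}}

```text
time_s: 3.55
tool_pos: [0.5103, -0.0624, 0.086]
tool_rot: [179.9, 0.1, 108.3]
contact_force: [0.5, 0.3, 0.3]
grip_width: 0.373
grip_force: 0.0
```

```bash
python3 - <<'E'
from h import *
st()
cal=robot.get_calibration('wrist');a=robot.get_image('wrist');save(a,'pics/w2.png')
E
```

```text
3.55 [ 0.5103 -0.0624  0.086 ] [1.7987e+02 8.0000e-02 1.0826e+02] F [0.5 0.3 0.3] w 31.8 g 0.0
```

View pics/w2.png

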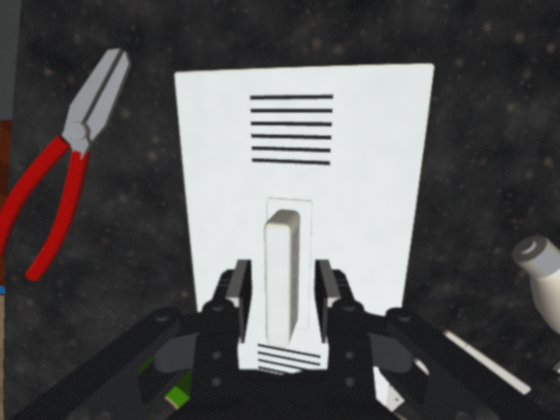

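The rib, at about (282,280), is centred between the fingers at columns 245 and 320. I'll lower 2 mm and close.

{"method": "servo_tool", "body": {
  "targets": [
    [[0,0,2,0],[0,0,0,0],[0,0,0,0],[0,0,0,0],[0,0,0,0],[0,0,0,0]]
  ],
  "fingers": 6
}}

```text
time_s: 4.2
tool_pos: [0.5102, -0.0622, 0.0848]
tool_rot: [179.9, 0.1, 108.3]
contact_force: [-5.5, -1.0, 10.0]
grip_width: 0.159
grip_force: 57.3
```

{"method": "servo_tool", "body": {
  "targets": [
    [[0,0,-3,0],[0,0,-5,0],[0,0,-8,0],[0,0,-12,0],[0,0,-15,0],[0,0,-20,0],[0,0,-10,0],[0,0,0,0]]
  ]
}}

```text
time_s: 5.0
tool_pos: [0.5104, -0.0621, 0.1577]
tool_rot: [179.8, 0.1, 108.3]
contact_force: [0.5, 0.6, -1.6]
grip_width: 0.138
grip_force: 58.4
```

```bash
python3 - <<'E'
from h import *
st()
a=robot.get_image('wrist');b=robot.get_image('scene')
save(np.vstack([a,b])[:, :],'pics/x.png');save(np.hstack([cv2.resize(a,(400,300)),b[130:280,220:420].repeat(2,0).repeat(2,1)]),'pics/w3.png')
plan(.425,.31,.165,90)
E
```

```text
5.0 [ 0.5104 -0.0621  0.1577] [1.7981e+02 1.2000e-01 1.0830e+02] F [ 0.5  0.6 -1.6] w 11.8 g 58.4
[[42.2, 4.1, -1.1, 2.0], [42.3, 2.6, -1.1, 2.0], [42.3, 1.2, -1.1, 2.0], [42.3, -0.3, -1.1, 2.0], [42.3, -1.8, -1.1, 2.1], [42.2, -3.4, -1.1, 2.0], [42.1, -4.8, -1.1, 2.1], [41.9, -6.4, -1.1, 2.0]]
[[41.6, -7.8, -1.1, 2.1]]
```

View pics/w3.png

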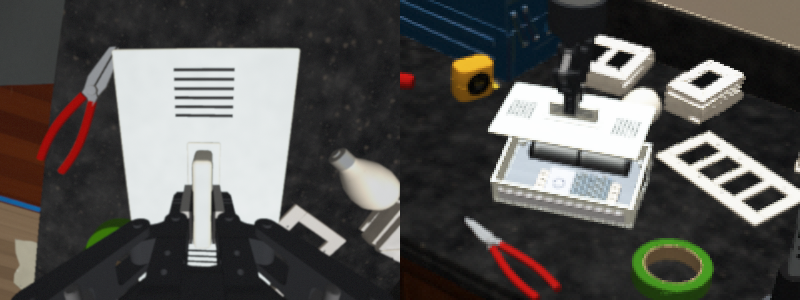

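The lid hangs level in the grip and the gear with its circle shows in the tray. Now I'll carry the lid to the bare worktop on the left.

{"method": "servo_tool", "body": {
  "targets": [
    [[15,2,-2,0],[30,4,-2,2],[42,3,-1,2],[42,1,-1,2.5],[42,0,0,2.5],[42,-2,0,2.5],[42,-4,0,2.3],[42,-5,0,2.3]]
  ]
}}

```text
time_s: 5.9
tool_pos: [0.4461, 0.2318, 0.1603]
tool_rot: [-179.9, 0.0, 92.1]
contact_force: [0.0, 0.1, -0.9]
grip_width: 0.131
grip_force: 58.4
```

```bash
python3 -c "
from h import *
st();plan(.42,.31,.07,90,30)"
```

```text
5.9 [0.4461 0.2318 0.1603] [-1.7989e+02  2.0000e-02  9.2120e+01] F [ 0.   0.1 -0.9] w 11.2 g 58.4
[[15.8, -4.6, 18.1, 0.4], [15.8, -4.7, 18.1, 0.4], [15.7, -4.9, 18.0, 0.4], [15.7, -5.0, 18.1, 0.5], [15.7, -5.1, 18.0, 0.4]]
```

{"method": "servo_tool", "body": {
  "targets": [
    [[25,-7,10,1],[25,-7,15,1],[18,-6,20,0],[10,-5,20,0],[0,-1,15,0],[0,0,10,0],[0,0,0,0]]
  ]
}}

```text
time_s: 6.6
tool_pos: [0.4191, 0.3063, 0.0693]
tool_rot: [-179.8, 0.1, 90.2]
contact_force: [-0.3, -0.2, -2.6]
grip_width: 0.139
grip_force: 58.3
```

```bash
python3 - <<'E'
from h import *
st()
a=robot.get_image('scene')
save(cv2.resize(a[100:310,60:340],(800,600)),'pics/s4.png')
E
```

```text
6.6 [0.4191 0.3063 0.0693] [-1.798e+02  1.300e-01  9.018e+01] F [-0.3 -0.2 -2.6] w 11.9 g 58.3
```

View pics/s4.png

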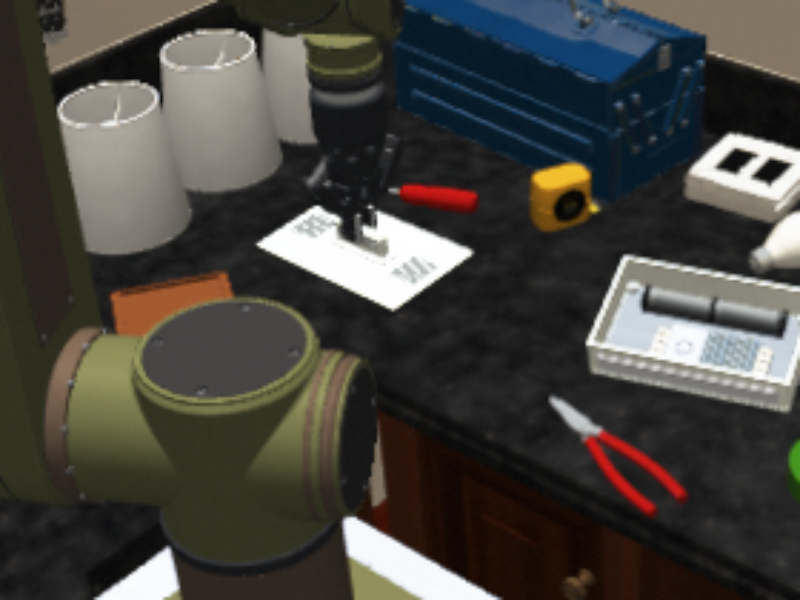

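The lid is level above the clear worktop, at about (365,255) in the crop. I'll lower it to touch.

{"method": "servo_tool", "body": {
  "targets": [
    [[0,0,12,0],[0,0,10,0],[0,0,7,0],[0,0,3,0],[0,0,2,0],[0,0,0,0]]
  ]
}}

```text
time_s: 7.25
tool_pos: [0.4204, 0.3073, 0.0372]
tool_rot: [-180.0, 0.0, 90.2]
contact_force: [0.2, 0.1, -1.1]
grip_width: 0.139
grip_force: 58.3
```

{"method": "servo_tool", "body": {
  "targets": [
    [[0,0,1,0],[0,0,1,0],[0,0,0,0]]
  ]
}}

```text
time_s: 7.55
tool_pos: [0.4205, 0.3074, 0.0354]
tool_rot: [180.0, -0.0, 90.2]
contact_force: [0.6, 0.1, -1.3]
grip_width: 0.129
grip_force: 58.3
```

{"method": "servo_tool", "body": {
  "targets": [
    [[0,0,1,0],[0,0,1,0],[0,0,1,0],[0,0,0,0]]
  ]
}}

```text
time_s: 7.95
tool_pos: [0.4208, 0.3075, 0.0328]
tool_rot: [180.0, -0.0, 90.2]
contact_force: [0.7, -0.5, 2.9]
grip_width: 0.135
grip_force: 58.6
```

{"method": "servo_tool", "body": {
  "targets": [
    [[0,0,1,0],[0,0,1,0],[0,0,0,0]]
  ]
}}

```text
time_s: 8.25
tool_pos: [0.4214, 0.3076, 0.0312]
tool_rot: [179.9, -0.0, 90.2]
contact_force: [3.0, -0.8, 4.6]
grip_width: 0.136
grip_force: 59.6
```

{"method": "servo_tool", "body": {
  "targets": [
    [[0,0,1,0],[0,0,0,0]]
  ]
}}

```text
time_s: 8.45
tool_pos: [0.4216, 0.3076, 0.0308]
tool_rot: [179.9, -0.0, 90.2]
contact_force: [0.4, -3.1, 9.0]
grip_width: 0.134
grip_force: 60.2
```

{"method": "servo_tool", "body": {
  "targets": [
    [[0,0,1,0],[0,0,0,0]]
  ]
}}

```text
time_s: 8.65
tool_pos: [0.4216, 0.3076, 0.0308]
tool_rot: [179.9, 0.0, 90.2]
contact_force: [-1.4, -5.0, 15.8]
grip_width: 0.131
grip_force: 61.2
```

{"method": "servo_tool", "body": {
  "targets": [
    [[0,0,0,0],[0,0,0,0],[0,0,0,0],[0,0,-10,0],[0,0,-30,0],[0,0,-45,0],[0,0,-45,0],[0,0,-45,0]]
  ],
  "fingers": 35
}}

```text
time_s: 9.45
tool_pos: [0.42, 0.3072, 0.2053]
tool_rot: [-180.0, -0.0, 90.2]
contact_force: [0.4, 1.2, -1.0]
grip_width: 0.411
grip_force: 0.0
```

{"method": "servo_tool", "body": {
  "targets": [
    [[0,0,-40,0],[0,0,-20,0],[0,0,0,0]]
  ],
  "fingers": 60
}}

```text
time_s: 9.75
tool_pos: [0.422, 0.3084, 0.2686]
tool_rot: [179.6, -0.3, 90.2]
contact_force: [0.4, 1.0, 0.6]
grip_width: 0.702
grip_force: 0.0
```

```bash
python3 - <<'E'
from h import *
st()
a=robot.get_image('scene');b=robot.get_image('wrist');w=robot.get_calibration('wrist')
save(np.hstack([a[130:250,60:210].repeat(2,0).repeat(2,1),cv2.resize(b,(320,240))]),'pics/s5.png')
for c in('wrist','scene'):
  for m in robot.landmark_of(c,'lid_grip'): print(c,m['confidence'],atz(robot.get_calibration(c),m['pixel'],.025))
plan(.41,-.40,.27,18.4)
E
```

```text
9.75 [0.422  0.3084 0.2686] [179.57  -0.25  90.2 ] F [0.4 1.  0.6] w 59.9 g 0.0
wrist 0.75 [0.41899965 0.30683657 0.025     ]
wrist 0.74 [0.2183427  0.35665094 0.025     ]
scene 0.82 [0.1962871 0.3453865 0.025    ]
scene 0.67 [0.41409106 0.31352252 0.025     ]
scene 0.19 [ 0.68972001 -0.05742346  0.025     ]
[[-44.2, -0.7, -0.5, 4.5], [-44.1, 2.7, -0.6, 4.5], [-43.7, 6.2, -0.5, 4.5], [-43.1, 9.6, -0.6, 4.5], [-42.3, 12.9, -0.5, 4.5], [-41.1, 16.2, -0.6, 4.5], [-39.7, 19.4, -0.5, 4.5], [-38.1, 22.4, -0.6, 4.5]]
[[-36.2, 25.4, -0.5, 4.5], [-34.1, 28.1, -0.6, 4.5], [-31.8, 30.7, -0.5, 4.5], [-29.2, 33.1, -0.6, 4.5], [-26.6, 35.3, -0.5, 4.4], [-23.8, 37.2, -0.6, 4.5], [-20.7, 39.0, -0.5, 4.4], [-17.7, 40.5, -0.6, 4.5]]
```

View pics/s5.png

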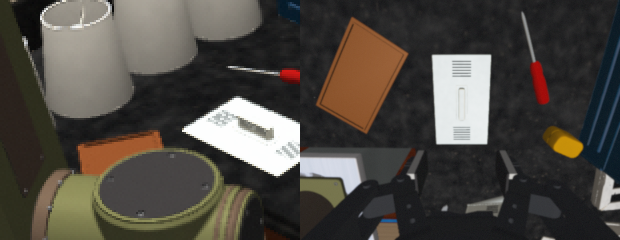

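The lid lies flat, grip up, on the bare worktop. Next I'll go to the thermometer and look at the gear on the way.

{"method": "servo_tool", "body": {
  "targets": [
    [[-44,-1,0,4.5],[-44,3,0,4.5],[-44,6,0,4.5],[-43,10,0,4.5],[-42,13,0,4.5],[-41,16,0,4.5],[-40,19,0,4.5],[-38,22,0,4.5]]
  ]
}}

```text
time_s: 10.75
tool_pos: [0.4138, -0.0469, 0.2613]
tool_rot: [-179.8, 0.1, 54.0]
contact_force: [0.5, -0.1, -0.2]
grip_width: 0.699
grip_force: 0.0
```

```bash
python3 - <<'E'
from h import *
st()
c=robot.get_calibration('wrist');robot.get_image('wrist')
for m in robot.landmark_of('wrist','spot'): print('spot',m['pixel'],m['confidence'],atz(c,m['pixel'],.0293))
for m in robot.landmark_of('wrist','light'): print('light',m['pixel'],m['confidence'],atz(c,m['pixel'],0))
c=robot.get_calibration('scene');robot.get_image('scene')
for m in robot.landmark_of('scene','spot'): print('spot',m['pixel'],m['confidence'],atz(c,m['pixel'],.0293))
plan(.41,-.40,.27,18.4)
E
```

```text
10.75 [ 0.4138 -0.0469  0.2613] [-1.7984e+02  7.0000e-02  5.4010e+01] F [ 0.5 -0.1 -0.2] w 59.7 g 0.0
spot [345.0, 144.6] 0.78 [ 0.49796062 -0.05301328  0.0293    ]
spot [389.9, 284.3] 0.73 [ 0.44818403 -0.24428766  0.0293    ]
light [364.1, 130.8] 0.79 [ 0.5291105  -0.05841537  0.        ]
spot [297.2, 222.6] 0.83 [ 0.49049866 -0.05305584  0.0293    ]
spot [355.9, 271.4] 0.27 [ 0.40846018 -0.2867433   0.0293    ]
[[-36.3, 25.5, -1.0, 4.5], [-34.2, 28.3, -1.0, 4.5], [-31.9, 30.9, -1.0, 4.5], [-29.3, 33.3, -1.0, 4.5], [-26.6, 35.4, -1.0, 4.4], [-23.9, 37.4, -1.0, 4.5], [-20.8, 39.2, -1.1, 4.4], [-17.8, 40.6, -1.0, 4.5]]
```

{"method": "servo_tool", "body": {
  "targets": [
    [[-36,25,-1,4.5],[-34,28,-1,4.5],[-32,31,-1,4.5],[-29,33,-1,4.5],[-27,35,-1,4.5],[-24,37,-1,4.5],[-21,39,-1,4.3],[-18,41,-1,4.3]]
  ]
}}

```text
time_s: 11.8
tool_pos: [0.4102, -0.399, 0.2704]
tool_rot: [-179.9, 0.0, 18.6]
contact_force: [0.8, 0.6, 1.0]
grip_width: 0.699
grip_force: 0.0
```

```bash
python3 - <<'E'
from h import *
st()
c=robot.get_calibration('wrist');a=robot.get_image('wrist');save(a,'pics/w6.png')
for n,z in(('thermometer',.012),('tip',.012),('stand',0)):
  for m in robot.landmark_of('wrist',n): print(n,m['pixel'],m['confidence'],atz(c,m['pixel'],z))
for m in robot.masks_of('wrist','thermometer'):
  k=max(cv2.findContours(m['pixels'].astype('uint8'),0,1)[0],key=cv2.contourArea);print(m['confidence'],cv2.minAreaRect(k))
print('stand centre at z 0/.072/.162',[proj(c,[.467,-.412,z]).round() for z in(0,.072,.162)])
E
```

```text
11.8 [ 0.4102 -0.399   0.2704] [-179.92    0.     18.63] F [0.8 0.6 1. ] w 59.7 g 0.0
thermometer [313.3, 134.2] 0.97 [ 0.47404721 -0.41669894  0.012     ]
stand [314.2, 133.2] 0.96 [ 0.47519379 -0.41868989  0.        ]
0.71 ((324.3970642089844, 145.66175842285156), (37.8880729675293, 29.834938049316406), 85.60128784179688)
stand centre at z 0/.072/.162 [array([307., 138.]), array([312., 143.]), array([323., 154.])]
```

View pics/w6.png

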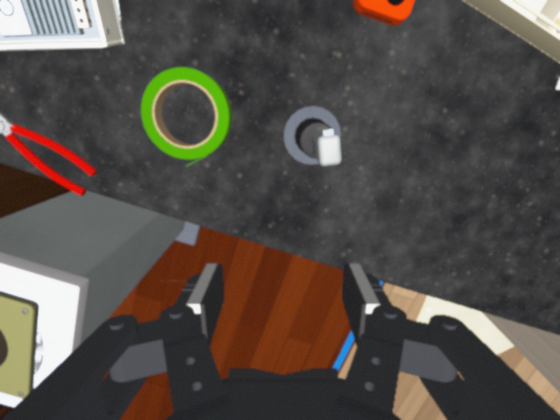

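The view shows the thermometer's head at (329,150), with its clip stub towards image-up (about the tool's +x), turned about 5°. I take its x axis as yaw 23° and its position as (0.474, -0.4175).

```bash
python3 -c "
from h import *
plan(.474,-.4175,.24,23)"
```

```text
[[27.1, 19.7, 15.2, -2.1], [26.4, 20.8, 15.1, -2.1]]
```

{"method": "servo_tool", "body": {
  "targets": [
    [[27,20,15,-2.2],[27,20,15,-2.2],[0,0,10,0],[0,0,0,0]]
  ]
}}

```text
time_s: 12.45
tool_pos: [0.4734, -0.4158, 0.2287]
tool_rot: [-179.7, 0.1, 23.2]
contact_force: [-0.8, 0.1, -0.5]
grip_width: 0.707
grip_force: 0.0
```

```bash
python3 - <<'E'
from h import *
st()
c=robot.get_calibration('wrist');a=robot.get_image('wrist');save(a,'pics/w7.png')
plan(.474,-.4175,.119,23)
E
```

```text
12.45 [ 0.4734 -0.4158  0.2287] [-1.7973e+02  1.0000e-01  2.3170e+01] F [-0.8  0.1 -0.5] w 60.4 g 0.0
[[0.1, 0.4, 37.1, 0.0], [0.1, 0.4, 37.0, 0.1], [0.1, 0.4, 37.1, 0.0]]
```

View pics/w7.png

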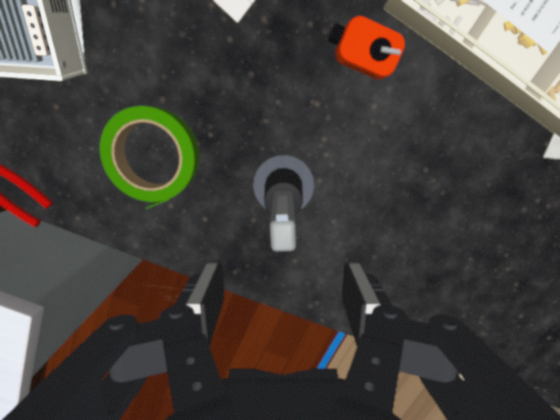

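The head, at (283,236), is square and laterally centred between the fingers. I'll check the fore-aft position numerically.

```bash
python3 - <<'E'
from h import *
c=robot.get_calibration('wrist')
for z in(.162,.072,0): print(proj(c,[.474,-.4175,z]))
robot.get_image('wrist')
print(atz(c,(283,237),.162),[atz(c,m['pixel'],0) for m in robot.landmark_of('wrist','stand')])
E
```

```text
[284.92362717 233.28853026]
[284.41414576 198.67249387]
[284.1762504  182.54843341]
[ 0.47091845 -0.41736413  0.162     ] [array([ 0.47144537, -0.42005376,  0.        ])]
```

{"method": "servo_tool", "body": {
  "targets": [
    [[-1,1,20,0],[0,0,30,0],[0,0,30,0],[0,0,20,0],[0,0,10,0],[0,0,0,0],[0,0,0,0]]
  ]
}}

```text
time_s: 13.3
tool_pos: [0.4732, -0.4205, 0.1231]
tool_rot: [179.9, -0.1, 23.0]
contact_force: [0.9, -0.8, 0.9]
grip_width: 0.702
grip_force: 0.0
```

{"method": "servo_tool", "body": {
  "targets": [
    [[0,0,0,0],[0,0,0,0],[0,0,0,0],[0,0,0,0],[0,0,0,0],[0,0,0,0],[0,0,0,0],[0,0,0,0]]
  ],
  "fingers": 8
}}

```text
time_s: 14.1
tool_pos: [0.4727, -0.4191, 0.1221]
tool_rot: [-179.9, 0.0, 23.0]
contact_force: [-2.6, 5.0, 6.3]
grip_width: 0.201
grip_force: 58.9
```

{"method": "servo_tool", "body": {
  "targets": [
    [[0,0,-8,0],[0,0,-15,0],[0,0,-15,0],[0,0,-10,0],[0,0,0,0],[0,0,0,0]]
  ]
}}

```text
time_s: 14.7
tool_pos: [0.4733, -0.4205, 0.1715]
tool_rot: [179.9, -0.1, 23.0]
contact_force: [-2.6, 3.4, 6.9]
grip_width: 0.202
grip_force: 59.6
```

{"method": "servo_tool", "body": {
  "targets": [
    [[-2,0,0,0],[-2,0,0,0],[0,0,0,0]]
  ]
}}

```text
time_s: 15.0
tool_pos: [0.471, -0.4214, 0.1716]
tool_rot: [179.9, -0.3, 23.0]
contact_force: [1.4, 4.2, 6.2]
grip_width: 0.204
grip_force: 59.6
```

{"method": "servo_tool", "body": {
  "targets": [
    [[-2,0,0,0],[-2,0,0,0],[0,0,0,0]]
  ]
}}

```text
time_s: 15.3
tool_pos: [0.4675, -0.4225, 0.1715]
tool_rot: [179.9, -0.3, 23.0]
contact_force: [1.4, 6.1, 6.2]
grip_width: 0.202
grip_force: 59.8
```

```bash
python3 - <<'E'
from h import *
st();print(robot.sense()['torque'])
a=robot.get_image('scene');b=robot.get_image('wrist')
save(np.hstack([cv2.resize(a[210:310,370:480],(440,400)),cv2.resize(b,(360,400))]),'pics/s8.png')
E
```

```text
15.3 [ 0.4675 -0.4225  0.1715] [179.92  -0.31  22.97] F [1.4 6.1 6.2] w 17.3 g 59.8
[ 1.62547241 -0.54411512  0.06788748]
```

View pics/s8.png

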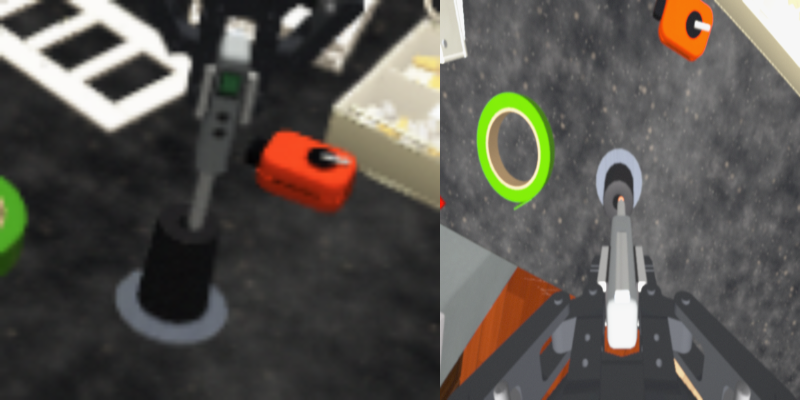

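The thermometer is gripped across its body, with the tip still in the bore. There's some side force, so I'll relieve it before pivoting.

{"method": "servo_tool", "body": {
  "targets": [
    [[0,-2,0,0],[0,0,0,0],[0,0,0,0]]
  ]
}}

```text
time_s: 15.7
tool_pos: [0.4668, -0.4216, 0.1715]
tool_rot: [179.8, -0.3, 23.0]
contact_force: [3.6, 3.5, 5.7]
grip_width: 0.198
grip_force: 59.6
```

```bash
cat >> h.py <<'E'
def tf():
    s=robot.sense();a=np.radians(s['tool_rot'][2]);f=s['contact_force'];m=s['torque']
    ex=np.array([np.cos(a),np.sin(a),0]);ey=np.array([np.sin(a),-np.cos(a),0])
    print('tool F',np.round([f@ex,f@ey,-f[2]],2),'M',np.round([m@ex,m@ey,-m[2]],3))
E
python3 -c "
from h import *
st();tf()"
```

```text
15.7 [ 0.4668 -0.4216  0.1715] [179.77  -0.26  22.99] F [3.6 3.5 5.7] w 16.9 g 59.6
tool F [ 4.7  -1.78 -5.74] M [ 0.494  1.22  -0.044]
```

{"method": "servo_tool", "body": {
  "targets": [
    [[0,-2,0,0],[0,0,0,0],[0,0,0,0]]
  ]
}}

```text
time_s: 16.0
tool_pos: [0.4656, -0.4206, 0.1715]
tool_rot: [179.7, -0.2, 23.0]
contact_force: [3.9, 0.6, 5.8]
grip_width: 0.205
grip_force: 59.8
```

```bash
python3 -c "
from h import *
st();tf()"
```

```text
16.0 [ 0.4656 -0.4206  0.1715] [179.67  -0.18  22.99] F [3.9 0.6 5.8] w 17.5 g 59.8
tool F [ 3.86  0.96 -5.81] M [-0.114  1.    -0.009]
```

{"method": "servo_tool", "body": {
  "targets": [
    [[-4,0.5,0,0],[-4,0,0,0],[-4,0,0,0],[0,0,0,0]]
  ]
}}

```text
time_s: 16.4
tool_pos: [0.4538, -0.4253, 0.1707]
tool_rot: [179.8, -0.1, 23.0]
contact_force: [4.2, 1.3, 6.4]
grip_width: 0.204
grip_force: 59.7
```

{"method": "servo_tool", "body": {
  "targets": [
    [[-4,0,0,0],[-4,0,0,0],[-2,0,0,0],[0,0,0,0],[0,0,0,0]]
  ]
}}

```text
time_s: 16.9
tool_pos: [0.4436, -0.4288, 0.1693]
tool_rot: [180.0, 0.0, 23.0]
contact_force: [2.8, -0.2, 2.0]
grip_width: 0.205
grip_force: 58.9
```

```bash
python3 - <<'E'
from h import *
st();tf()
for c in('scene','wrist','top'):
    robot.get_image(c)
    for n in('thermometer','tip'):
        for m in robot.landmark_of(c,n): print(c,n,np.round(m['pixel'],1),round(m['confidence'],2))
    for m in robot.masks_of(c,'thermometer'):
        ys,xs=np.nonzero(m['pixels']);v=cv2.fitLine(np.c_[xs,ys].astype(np.float32),2,0,.01,.01).ravel();print('mask',c,round(m['confidence'],2),len(xs),v.round(3),xs.min(),xs.max(),ys.min(),ys.max())
E
```

```text
16.9 [ 0.4436 -0.4288  0.1693] [1.7996e+02 3.0000e-02 2.2980e+01] F [ 2.8 -0.2  2. ] w 17.5 g 58.9
tool F [ 2.52  1.24 -2.  ] M [-0.423  0.85   0.034]
scene thermometer [416.2 271.4] 0.68
scene thermometer [441.8 252.8] 0.23
scene tip [333.7 194.9] 0.38
mask scene 0.56 275 [ 2.30000e-01 -9.73000e-01  4.23596e+02  2.43524e+02] 417 430 225 265
wrist thermometer [286.5 177.8] 0.64
wrist tip [282.4 182.8] 0.42
mask wrist 0.83 6872 [ 4.00000e-03 -1.00000e+00  2.82579e+02  2.90326e+02] 258 306 179 369
top thermometer [174.8 228.2] 0.38
top thermometer [168.4 223.5] 0.26
mask top 0.74 620 [  0.942  -0.336 289.284 197.923] 272 307 186 210
```

{"method": "servo_tool", "body": {
  "targets": [
    [[-1.3,0,-5,0],[-1.3,0,-5,0],[-2.7,0,-10,0],[-5.4,0,-20,0],[-5.4,0,-20,0],[0,0,0,0],[0,0,0,0]]
  ]
}}

```text
time_s: 18.2
tool_pos: [0.4283, -0.4345, 0.2289]
tool_rot: [-179.9, 0.1, 23.0]
contact_force: [-0.5, -0.1, -1.0]
grip_width: 0.201
grip_force: 59.2
```

```bash
cat >> h.py <<'E'
def tiltcheck(L=.118):
    s=robot.sense();p=np.array(s['tool_pos']);a=np.radians(s['tool_rot'][2])
    Rt=rot(s['tool_rot']);g=p-.008*Rt[:,2]
    ex=np.array([np.cos(a),np.sin(a),0]);ey=np.array([np.sin(a),-np.cos(a),0])
    print('grasp',g.round(4))
    for c in('wrist','scene','top'):
        cal=robot.get_calibration(c);robot.get_image(c)
        for t in(0,12,15,18): print(c,t,proj(cal,g+L*(np.sin(np.radians(t))*ex-np.cos(np.radians(t))*np.array([0,0,1]))).round(1),end=' ')
        print()
        for n in('thermometer','tip'):
            for m in robot.landmark_of(c,n): print('  ',n,np.round(m['pixel'],1),round(m['confidence'],2))
        for m in robot.masks_of(c,'thermometer'):
            ys,xs=np.nonzero(m['pixels']);i=np.argsort(ys);print('  mask',round(m['confidence'],2),len(xs),'top rows',xs[i[:5]].mean(),ys[i[0]],'bottom',xs[i[-5:]].mean(),ys[i[-1]])
E
python3 -c "
from h import *
st();tf();tiltcheck()"
```

```text
18.2 [ 0.4283 -0.4345  0.2289] [-1.7994e+02  6.0000e-02  2.2980e+01] F [-0.5 -0.1 -1. ] w 17.1 g 59.2
tool F [-0.5  -0.12  0.99] M [ 0.027 -0.068  0.007]
grasp [ 0.4283 -0.4345  0.2369]
wrist 0 [283.  214.7] wrist 12 [283.  186.2] wrist 15 [283.  179.1] wrist 18 [283. 172.] 
   thermometer [285.1 181. ] 0.75
   tip [281.8 181.6] 0.58
  mask 0.67 6741 top rows 283.0 179 bottom 294.0 369
scene 0 [419.4 262.5] scene 12 [419.7 255. ] scene 15 [419.9 253. ] scene 18 [420.  250.8] 
   thermometer [417.7 255.1] 0.63
  mask 0.58 342 top rows 430.0 208 bottom 420.6 255
top 0 [411.4 214.9] top 12 [408.  207.4] top 15 [407.2 205.6] top 18 [406.5 203.7]
```

The thermometer is free, with an estimated lean of about 14°, which agrees with the geometry. Now to hover over the spot.

```bash
cat >> h.py <<'E'
def tcp_for(spot,off,t=14.5,L=.118,yaw=18.4):
    a=np.radians(yaw);ex=np.array([np.cos(a),np.sin(a),0]);ez=np.array([0,0,1.])
    n=lambda q:-np.sin(np.radians(q))*ex+np.cos(np.radians(q))*ez
    return np.array(spot)+off*n(15)+L*n(t)-.008*ez
E
python3 -c "
from h import *
T=tcp_for([.4975,-.0535,.0295],.04);print(T)
plan(*T,18.4,40)"
```

```text
[ 0.45964212 -0.06609364  0.17437845]
[[17.2, -32.7, 5.5, 0.5], [16.9, -32.9, 5.5, 0.5], [16.7, -33.0, 5.5, 0.5], [16.4, -33.2, 5.5, 0.4], [16.1, -33.3, 5.5, 0.5], [15.8, -33.4, 5.5, 0.4], [15.6, -33.5, 5.5, 0.5], [15.3, -33.7, 5.5, 0.4]]
[[15.1, -33.8, 5.4, 0.5], [14.8, -33.9, 5.5, 0.4]]
```

{"method": "servo_tool", "body": {
  "targets": [
    [[12,-23,0,0.5],[17,-33,3,0.5],[17,-33,3,0.5],[17,-33,4,0.5],[16,-33,4,0.5],[16,-33,4,0.5],[16,-34,4,0.5],[15,-34,4,0.5]]
  ]
}}

```text
time_s: 19.6
tool_pos: [0.454, -0.149, 0.2035]
tool_rot: [180.0, -0.0, 19.0]
contact_force: [1.1, -0.1, -0.8]
grip_width: 0.203
grip_force: 59.1
```

```bash
python3 -c "
from h import *
st();T=tcp_for([.4975,-.0535,.0295],.04)
plan(*T,18.4,30)"
```

```text
19.6 [ 0.454  -0.149   0.2035] [ 1.7997e+02 -4.0000e-02  1.8960e+01] F [ 1.1 -0.1 -0.8] w 17.3 g 59.1
[[10.8, -25.5, 9.7, 0.2], [10.6, -25.6, 9.7, 0.2], [10.6, -25.6, 9.7, 0.2]]
```

{"method": "servo_tool", "body": {
  "targets": [
    [[11,-25,5,0.2],[11,-25,5,0.2],[8,-18,8,0.2],[2,-8,10,0],[0,0,0,0],[0,0,0,0]]
  ]
}}

```text
time_s: 20.2
tool_pos: [0.4597, -0.0686, 0.1751]
tool_rot: [180.0, 0.0, 18.4]
contact_force: [0.6, -0.5, -0.8]
grip_width: 0.204
grip_force: 59.1
```

```bash
python3 - <<'E'
from h import *
st();tf();tiltcheck()
spots=[]
for c in('wrist','scene'):
    cal=robot.get_calibration(c)
    for m in robot.landmark_of(c,'spot'): print(c,'spot',np.round(m['pixel'],1),round(m['confidence'],2),atz(cal,m['pixel'],.0295).round(4))
E
```

```text
20.2 [ 0.4597 -0.0686  0.1751] [1.7999e+02 4.0000e-02 1.8390e+01] F [ 0.6 -0.5 -0.8] w 17.4 g 59.1
tool F [0.44 0.72 0.77] M [-0.01   0.007 -0.011]
grasp [ 0.4597 -0.0686  0.1831]
wrist 0 [282.9 214.7] wrist 12 [282.8 186.3] wrist 15 [282.8 179.2] wrist 18 [282.8 172.1] 
   tip [282.1 185.5] 0.54
  mask 0.72 6819 top rows 283.0 179 bottom 295.0 368
scene 0 [295.9 219.3] scene 12 [298.5 213.6] scene 15 [299.1 211.9] scene 18 [299.7 210.2] 
   thermometer [298.2 216.3] 0.7
   thermometer [309.8 224.8] 0.42
   tip [335.7 192.3] 0.61
   tip [360.2 270.7] 0.41
  mask 0.48 228 top rows 296.6 170 bottom 299.2 209
top 0 [289.1 210. ] top 12 [286.5 202.6] top 15 [285.8 200.7] top 18 [285.2 198.8] 
   thermometer [398.3 156.6] 0.5
   thermometer [143.5 178.4] 0.15
wrist spot [282.3 158.9] 0.85 [ 0.4983 -0.055   0.0295]
scene spot [298.5 220.9] 0.88 [ 0.4991 -0.0516  0.0295]
scene spot [302.3 224.8] 0.33 [ 0.4903 -0.0703  0.0295]
```

```bash
python3 - <<'E'
from h import *
a=robot.get_image('wrist')
for r in range(150,226,2): print(r,a[r,283],a[r,275],a[r,291])
s=robot.get_image('scene');np.set_printoptions(linewidth=250)
print(s[196:222,286:312].mean(2).astype(int))
E
```

```text
150 [196 202 218] [208 214 226] [232 236 243]
152 [183 189 206] [180 187 203] [232 235 242]
154 [233 236 243] [227 232 240] [232 236 243]
156 [235 238 244] [232 236 243] [231 235 242]
158 [235 238 244] [232 236 243] [232 236 242]
160 [236 239 244] [233 236 243] [232 236 243]
162 [234 238 244] [230 235 242] [232 236 243]
164 [221 226 236] [207 213 225] [233 236 243]
166 [174 179 195] [175 180 195] [232 235 243]
168 [228 232 241] [229 233 241] [232 236 243]
170 [235 238 244] [233 236 243] [232 235 243]
172 [234 238 244] [232 236 243] [233 236 243]
174 [235 238 244] [233 236 243] [232 236 243]
176 [234 237 243] [233 236 243] [232 236 243]
178 [219 212 221] [233 236 243] [232 236 243]
180 [188 129 108] [232 236 243] [231 235 243]
182 [129 117 110] [232 236 243] [232 235 243]
184 [115 114 112] [229 233 239] [226 230 237]
186 [117 116 115] [226 229 229] [225 229 227]
188 [118 117 116] [186 184 170] [188 186 172]
190 [117 117 115] [182 180 164] [181 178 164]
192 [114 115 113] [183 179 164] [182 180 165]
194 [117 117 115] [182 179 164] [181 178 164]
196 [118 118 115] [179 177 162] [182 179 1
[... 2664 characters left out ...]
 251 251 251 252 251 249 246 240 237 226 214 212 208 209]
 [216 215 215 217 233 224 229 250 247 246 251 251 251 251 251 252 252 251 251 251 250 237 201 210 197 190]
 [218 219 219 241 246 228 239 242 246 252 251 251 251 251 252 252 252 251 251 250 250 228 174 200 191 171]
 [218 219 222 247 251 249 253 247 242 251 251 251 248 246 249 251 252 251 251 250 244 217 176 154 161 176]
 [216 215 233 247 227 197 241 249 250 251 248 243 235 235 234 237 249 251 250 250 232 182 192 164 170 176]
 [214 212 243 252 248 244 226 237 252 251 238 210 244 252 244 202 237 251 250 249 228 175 201 194 188 161]
 [213 213 243 244 247 252 243 241 251 251 241 242 250 250 252 236 236 251 250 242 214 185 160 173 198 162]]
```

```bash
python3 -c "
from h import *
for off in(.04,.01,-.004): print(off,tcp_for([.4983,-.055,.0295],off))
plan(*tcp_for([.4983,-.055,.0295],.01),18.4,8)"
```

```text
0.04 [ 0.46044212 -0.06759364  0.17437845]
0.01 [ 0.46780974 -0.06514276  0.14540068]
-0.004 [ 0.47124796 -0.06399902  0.13187772]
[[2.1, -0.1, 7.5, -0.0], [2.1, -0.1, 7.5, -0.0], [2.1, -0.1, 7.5, -0.0], [2.2, -0.0, 7.4, -0.0]]
```

{"method": "servo_tool", "body": {
  "targets": [
    [[2.1,0,7.5,0],[2.1,0,7.5,0],[2.1,0,7.5,0],[1.6,0,5,0],[0,0,0,0],[0,0,0,0]]
  ]
}}

```text
time_s: 21.6
tool_pos: [0.4673, -0.0656, 0.1476]
tool_rot: [-180.0, 0.0, 18.4]
contact_force: [-0.1, -0.5, -1.0]
grip_width: 0.198
grip_force: 59.1
```

```bash
cat >> h.py <<'E'
def avg(n=12):
    F=[];P=[]
    for i in range(n):
        robot.get_image('wrist') if i%2 else robot.landmark_of('wrist','spot')
        s=robot.sense();F.append(s['contact_force']);P.append(s['tool_pos'])
    F=np.array(F);a=np.radians(s['tool_rot'][2]);nn=np.array([-.2588*np.cos(a),-.2588*np.sin(a),.966])
    print(round(s['time_s'],2),'pos',np.mean(P,0).round(4),'F',F.mean(0).round(2),'sd',F.std(0).round(2),'Fn',round(F.mean(0)@nn,2))
E
python3 - <<'E'
from h import *
avg(10);tf()
a=robot.get_image('wrist');c=robot.get_calibration('wrist')
print([ (np.round(m['pixel'],1),m['confidence']) for m in robot.landmark_of('wrist','spot')])
for r in range(140,200,2): print(r,a[r,283],a[r,276])
E
```

```text
22.1 pos [ 0.4675 -0.0657  0.1481] F [-0.11 -0.1  -0.75] sd [0.6  0.46 0.42] Fn -0.69
tool F [ 0.14 -0.07  0.54] M [-0.033  0.016  0.029]
[(array([279.5, 173.2]), 0.92)]
140 [178 182 190] [179 184 191]
142 [230 233 241] [229 232 240]
144 [235 238 244] [235 238 244]
146 [235 238 244] [235 238 244]
148 [235 238 244] [235 239 244]
150 [236 239 244] [235 238 244]
152 [235 238 244] [235 238 244]
154 [235 239 244] [235 238 244]
156 [236 239 244] [235 239 244]
158 [235 238 244] [235 238 244]
160 [235 238 244] [236 239 244]
162 [234 238 244] [232 236 243]
164 [205 212 224] [175 181 197]
166 [185 192 208] [213 218 229]
168 [232 236 243] [235 238 244]
170 [234 238 244] [235 239 244]
172 [235 238 244] [235 238 244]
174 [235 238 244] [234 238 244]
176 [235 238 244] [235 239 244]
178 [218 212 220] [234 238 244]
180 [185 127 107] [204 211 223]
182 [128 114 108] [191 198 214]
184 [115 115 112] [234 237 244]
186 [117 116 114] [233 237 243]
188 [116 115 114] [227 231 240]
190 [118 118 115] [222 227 237]
192 [117 117 115] [223 227 236]
194 [117 117 115] [222 227 237]
196 [117 117 115] [218 222 233]
198 [118 118 114] [209 215 226]
```

{"method": "servo_tool", "body": {
  "targets": [
    [[0,-2.7,0,0],[0.8,0,3,0],[0.8,0,3,0],[0.7,0,2.7,0],[0,0,0,0],[0,0,0,0]]
  ]
}}

```text
time_s: 22.8
tool_pos: [0.4686, -0.0623, 0.1389]
tool_rot: [-180.0, 0.0, 18.4]
contact_force: [-0.1, -0.5, -1.5]
grip_width: 0.206
grip_force: 59.1
```

```bash
cat > c.py <<'E'
from h import *
avg(12)
a=robot.get_image('wrist')
print([ (np.round(m['pixel'],1),m['confidence']) for m in robot.landmark_of('wrist','spot')])
g=a.mean(2)
for r in range(164,196,2): print(r,g[r,266:304].astype(int))
E
python3 - <<'E'
import numpy as np
np.set_printoptions(linewidth=250)
exec(open('c.py').read())
E
```

```text
23.4 pos [ 0.4687 -0.0624  0.1392] F [ 0.19  0.04 -0.79] sd [0.65 0.57 0.34] Fn -0.81
[(array([281.1, 178.2]), 0.6)]
164 [238 237 237 237 237 237 237 238 238 237 236 237 237 239 239 239 239 239 239 239 239 239 239 238 238 238 238 238 238 237 237 236 236 236 236 236 234 234]
166 [237 237 237 237 237 237 237 237 237 237 236 237 238 239 238 238 237 238 238 239 239 239 239 238 238 238 238 238 238 237 237 236 237 236 236 236 234 234]
168 [238 237 237 237 237 237 237 237 237 237 234 230 226 221 216 206 201 205 213 218 223 228 234 237 238 239 238 239 237 237 236 237 237 236 236 235 234 234]
170 [238 237 237 237 237 237 237 237 233 220 191 170 164 176 187 194 197 196 192 181 170 164 181 208 226 234 237 238 238 237 236 236 236 236 237 236 235 233]
172 [238 238 237 237 237 237 232 219 186 168 186 215 229 235 237 238 238 239 238 237 234 226 206 171 171 208 229 237 237 237 236 236 237 236 236 235 234 233]
174 [238 237 237 237 236 231 208 165 174 214 230 236 238 239 239 239 239 239 239 239 239 238 236 227 203 173 193 226 236 237 237 236 236 237 236 235 234 232]
176 [237 238 237 237 234 222 176 16
[... 844 characters left out ...]
125 162 209 230 236 238 238 238 237 237 237 237 237 236 235 234 230]
188 [237 238 237 237 237 238 237 238 237 236 226 187 135 109 108 112 114 115 115 113 112 118 162 214 232 238 239 239 237 237 237 237 237 236 235 235 233 230]
190 [238 238 237 237 237 237 237 237 238 236 226 184 129 108 108 112 115 116 116 114 111 113 144 200 230 237 238 238 237 237 236 237 237 236 236 234 234 228]
192 [238 238 237 237 237 237 237 237 238 236 225 179 124 106 108 112 115 115 116 114 111 111 145 200 230 237 238 238 237 237 236 237 236 236 236 235 233 227]
194 [238 238 237 237 237 237 238 237 237 236 225 178 125 105 109 113 116 116 115 114 111 112 138 193 228 237 238 238 237 237 236 236 236 235 235 234 232 224]
```

{"method": "servo_tool", "body": {
  "targets": [
    [[0.5,0,2,0],[0.5,0,2,0],[0,0,0,0],[0,0,0,0]]
  ]
}}

```text
time_s: 23.9
tool_pos: [0.4696, -0.062, 0.1351]
tool_rot: [-180.0, 0.0, 18.4]
contact_force: [-0.4, -0.4, -0.8]
grip_width: 0.199
grip_force: 59.2
```

```bash
python3 -c "
from h import *
avg(14)"
```

```text
24.6 pos [ 0.4696 -0.062   0.1351] F [-0.43 -0.15 -0.01] sd [0.51 0.4  0.42] Fn 0.11
```

{"method": "servo_tool", "body": {
  "targets": [
    [[0.25,0,1,0],[0.25,0,1,0],[0,0,0,0]]
  ]
}}

```text
time_s: 24.9
tool_pos: [0.4701, -0.0619, 0.1331]
tool_rot: [180.0, -0.0, 18.4]
contact_force: [-0.1, 0.7, 0.7]
grip_width: 0.206
grip_force: 59.2
```

```bash
python3 -c "
from h import *
avg(14)"
```

```text
25.6 pos [ 0.4701 -0.0619  0.1332] F [-0.8  -0.1   0.48] sd [0.51 0.58 0.39] Fn 0.67
```

{"method": "servo_tool", "body": {
  "targets": [
    [[0.25,0,1,0],[0,0,0,0],[0,0,0,0]]
  ]
}}

```text
time_s: 25.9
tool_pos: [0.4703, -0.0618, 0.1321]
tool_rot: [180.0, 0.0, 18.4]
contact_force: [-1.0, 0.3, 0.6]
grip_width: 0.205
grip_force: 59.3
```

```bash
python3 - <<'E'
from h import *
np.set_printoptions(linewidth=250)
avg(24);tf();st()
a=robot.get_image('wrist').mean(2)
for r in range(168,196,2): print(r,a[r,266:304].astype(int))
E
```

```text
27.1 pos [ 0.4703 -0.0618  0.1321] F [-0.84 -0.12  1.04] sd [0.44 0.59 0.47] Fn 1.22
tool F [ 0.71 -0.6  -1.57] M [-0.01  -0.113 -0.026]
27.1 [ 0.4703 -0.0618  0.1321] [180.    -0.    18.39] F [0.5 0.8 1.6] w 17.3 g 59.3
168 [238 237 237 237 237 237 237 237 238 237 236 237 239 239 239 239 239 239 239 239 239 239 239 238 238 237 238 239 238 237 237 236 236 236 236 236 235 235]
170 [238 237 237 237 237 237 237 238 237 237 236 237 238 239 239 238 237 238 238 238 239 239 239 238 238 238 238 238 238 237 237 236 236 236 236 236 235 234]
172 [238 237 237 237 237 237 237 238 237 236 232 225 222 220 216 206 200 199 203 212 221 228 234 236 237 238 238 239 238 237 237 236 237 237 237 236 235 233]
174 [237 237 237 236 237 237 237 235 229 215 187 166 169 181 192 198 198 195 190 182 170 162 167 192 220 232 237 238 238 237 237 236 236 236 236 235 235 234]
176 [238 238 237 237 237 236 230 210 169 157 189 219 231 237 237 238 238 239 238 237 235 227 206 173 158 184 223 236 238 237 237 236 237 236 237 236 234 234]
178 [238 237 237 237 235 228 198 163 185 219 231 236 238 239 239 239 239 239 239 239 239 
[... 632 characters left out ...]
142 184 206 192 163 181 224 235 237 236 237 237 237 236 235 234 233]
188 [238 237 237 237 237 236 230 209 173 159 164 150 124 108 109 112 114 115 115 115 111 112 122 134 154 192 225 236 238 237 237 237 237 237 236 235 235 233]
190 [238 238 237 237 237 237 237 235 229 215 183 139 106 103 108 112 116 115 117 113 111 109 130 176 218 233 238 239 238 237 236 237 237 236 236 235 234 232]
192 [238 238 237 237 237 237 237 237 237 235 223 179 123 106 106 112 115 114 115 114 112 113 144 199 229 237 239 238 237 237 236 237 236 236 236 235 233 232]
194 [238 238 237 237 237 237 237 237 237 236 225 179 124 106 108 114 114 116 117 113 112 111 138 193 228 237 238 238 237 237 237 237 236 237 235 235 234 232]
```

The tip is pushed in about 4 mm but sits about 3 mm to the low side of the circle's middle. I'll lift off, shift up the slope and press again.

{"method": "servo_tool", "body": {
  "targets": [
    [[-0.8,0,-3,0],[-0.8,0,-3,0],[2.5,-0.2,-0.7,0],[0,0,0,0],[0.8,0,3,0],[0.5,0,2,0],[0.3,0,1,0],[0,0,0,0]]
  ]
}}

```text
time_s: 27.95
tool_pos: [0.4728, -0.0608, 0.1328]
tool_rot: [180.0, -0.0, 18.4]
contact_force: [1.3, -0.4, 1.4]
grip_width: 0.206
grip_force: 59.2
```

```bash
python3 - <<'E'
from h import *
np.set_printoptions(linewidth=250)
avg(30);st()
a=robot.get_image('wrist').mean(2)
for r in range(168,196,2): print(r,a[r,266:304].astype(int))
E
```

```text
29.45 pos [ 0.4727 -0.0608  0.1329] F [ 0.21 -0.27  1.23] sd [0.48 0.44 0.56] Fn 1.15
29.45 [ 0.4727 -0.0608  0.1328] [180.    -0.    18.39] F [ 1.  -1.2  1.1] w 17.4 g 59.3
168 [238 237 237 237 237 237 237 237 238 237 237 236 237 238 239 239 239 240 239 239 239 239 239 238 238 238 238 238 238 237 236 236 236 236 236 236 235 235]
170 [238 237 237 237 237 237 237 237 237 237 237 237 237 239 239 239 239 239 239 239 239 239 238 238 238 238 238 238 239 237 237 236 236 236 236 236 235 234]
172 [237 237 237 237 237 237 237 238 238 237 237 237 237 239 239 239 239 239 239 239 239 239 239 238 238 238 238 238 238 237 237 237 236 236 237 235 235 234]
174 [238 237 237 237 237 237 237 237 238 237 236 235 236 236 234 231 230 231 234 235 237 237 238 238 238 238 238 238 238 237 237 236 237 237 236 235 235 234]
176 [237 237 237 237 237 237 237 237 237 233 225 211 191 178 172 167 165 167 170 172 176 193 214 226 232 236 238 239 238 237 237 237 237 237 236 236 235 234]
178 [237 237 237 237 237 237 236 232 219 188 166 175 200 220 227 230 229 229 229 226 217 195 173 158 178 213 231 237 238 237 236 236 236
[... 585 characters left out ...]
141 195 227 232 220 176 178 221 234 236 236 237 237 237 235 234 234]
188 [238 238 237 237 236 229 197 172 204 226 224 192 140 111 106 112 115 116 114 115 112 121 161 205 212 181 163 204 230 236 237 237 237 236 236 235 234 233]
190 [237 237 237 237 237 235 227 204 173 175 183 159 123 106 109 114 114 117 116 113 110 110 126 147 151 166 205 230 236 237 236 237 237 237 237 235 234 233]
192 [237 238 237 237 237 237 237 233 220 192 153 119 106 104 109 112 114 116 115 114 113 108 114 140 187 222 234 238 238 237 237 237 237 236 236 235 234 232]
194 [238 237 237 237 237 237 237 237 238 234 219 168 119 106 108 113 115 115 117 113 112 111 128 179 223 236 238 238 238 237 237 237 237 237 236 235 234 232]
```

The tip is now centred on the circle (about column 282, row 185), and the net force of about 1.9 N means half travel. I'll hold, then hand in.

{"method": "servo_tool", "body": {
  "targets": [
    [[0,0,0,0],[0,0,0,0],[0,0,0,0],[0,0,0,0],[0,0,0,0],[0,0,0,0],[0,0,0,0],[0,0,0,0]]
  ]
}}

```text
time_s: 30.3
tool_pos: [0.4727, -0.0608, 0.1328]
tool_rot: [180.0, -0.0, 18.4]
contact_force: [0.1, -1.4, 1.7]
grip_width: 0.204
grip_force: 59.3
```

{"method": "servo_tool", "body": {
  "targets": [
    [[0,0,0,0],[0,0,0,0],[0,0,0,0],[0,0,0,0],[0,0,0,0],[0,0,0,0],[0,0,0,0],[0,0,0,0]]
  ]
}}

```text
time_s: 31.1
tool_pos: [0.4726, -0.0608, 0.1328]
tool_rot: [-180.0, 0.0, 18.4]
contact_force: [0.7, -1.2, 0.5]
grip_width: 0.208
grip_force: 59.3
```

```bash
python3 -c "
from h import *
st();print(robot.sign_off())"
```

```text
31.1 [ 0.4726 -0.0608  0.1328] [-180.      0.     18.39] F [ 0.7 -1.2  0.5] w 17.7 g 59.3
the job is handed in; nothing more can be done
None
```

I handed the job in at 31.1 s: the lid lies flat, grip up, on the bare worktop, and the thermometer's tip is on the marked circle, pushed in about 4 mm (by force) and held over 3 s, leaning an estimated 13–15° against the 15° face.

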